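Free the pot turntable: hang up the gauge, then hold the index plunger out

ROBOT

A 6-joint arm with a two-finger parallel gripper is mounted at the origin on the work surface. World frame = base frame: x ahead of the robot, y to its left, z up, the work surface at z = 0. Lengths are in m, angles in rad, forces in N, time in s.
With the tool pointing down it reaches from about 0.35 to 0.875 m from the base axis. Payload 4.2 kg.
Tool frame: the origin (TCP) lies at the very end of the fingers, on their centre line; the grasp point (between the pads) lies 19 mm behind it; z points along the fingers, y is the direction in which the jaws open and shut (so a half turn about z gives the same grasp; the last joint's range is limited). The gripper opens to 87 mm and grips with 3 to 60 N. Pads are 19 mm wide; open, the fingers measure 117 mm over their backs; the gripper's body (75 mm by 190 mm) begins 51 mm behind the grasp point.
Start: joints at [1.599, 0.385, 0.008, 0, -1.194, -0.259], TCP at [0.143, 0.608, 0.223] pointing down, gripper open.
Joint ranges: [-3.14, 3.14], [-1.21, 2.06], [-1.07, 1.41], [-3.16, 2.05], [-2.99, -0.16], [-3.1, 3.1]. Speed limits (rad/s): [2.79, 2.79, 3.14, 3.14, 3.14, 3.14].

INTERFACE

Orientations are given as a rotation vector (axis times angle).
In Python, from plant import bot gives the robot as it stands.
- The arm moves only by the tool servo_tool, never from a script. Its argument "series" is a list of rows, each a list of 6 numbers: the shift along the tool's x, y, z in mm, then the turn, a rotation vector about the tool's x, y, z in degrees. A call has 1 to 12 rows; each row is the pose to reach, as a shift and turn from the pose commanded when the call began, along the tool's axes at that moment; what a row does not reach only later rows make up. A row lasts 1/8 s, in which the tool goes at most 62.5 mm and 10.7 degrees, less where a joint would pass 70% of its speed; a pose out of reach is approached as far as the arm can. A call with a gripper value outside its range is refused whole. "jaw" is the gripper's target within -1 to 1 (shut at 1, half-way at 0, fully open at -1), set as the call begins (left out, the last holds). The fingers move at their own pace and stop on an object; "newtons" is the grip in N (left out, the last holds). Time passes only in rows, so rows that repeat a pose let the fingers close. It gives the time, the measured TCP pose, the force and the opening at its end, in the units of the state.
- bot.observe(): the state, without advancing time (a new reading comes with each control period).
- bot.capture(name): name is "side" or "top" or "wrist"; returns a dict with "pixels" (480x640x3 uint8, red, green, blue), "z_map" (480x640 float32, m along the optical axis (not along the pixel's ray), 0 where there is no reading), "vfov" (degrees; the focal length in pixels is half the picture's height over the tangent of half this angle, whatever the lens; pixels are square), "cx", "cy" (the principal point, pixels), "R" (3x3) and "t" (3): a world point X has camera coordinates R X + t. Camera axes: x right, y down, z forward; pixel columns grow to the right and rows downward; lengths in m; the calibration is good to about 2 mm. A picture is of the moment at which its call begins.
- bot.finish_job(): hands the job in, once; it reports no verdict.
The state is a dict: "time": time; "qpos": joint angles; "qd": joint speeds; "effort": joint torques, N m; "tcp_pos": TCP position; "tool_rot": TCP orientation; "contact_force": force on the tool from outside, world axes, zero at the start; "torque": the same for the moment, N m; "grip_width": opening from 0.0 (shut) to 1.0 (fully open).
Only numpy, scipy, OpenCV 4.12 (cv2) and the standard library are available. Lean on these libraries where they do the work, as an engineer would, in place of code of your own. Each camera call takes 0.05 s, during which the arm holds its last target.

TASK

The display turntable is locked by its sprung index plunger. Take the U-shaped gauge with the wooden grip off the turntable and hang it over the middle part of the square bar of the rail, one leg down each side, sitting flat and let go; then grip the plunger's black knob, pull it straight up as far as it goes, and finish while still holding it there, so that the pin stays clear of its hole. Do not shift the pot on the turntable or the other loose things on the bench.

Things in the scene. Friction and masses are not known exactly. Their poses are not given: they have to be found in the camera images.
- gauge_grip (a point): Centre of the gauge's wooden grip, a block 46 long (x), 18 thick (y), 46 tall (z), best taken from above; this point is 24 mm above the steel strip's top face. z up, x from leg to leg, y along the strip's width. Half a turn about z makes no difference.
- gauge_saddle (a point): Middle of the underside of the gauge's top strip, 28 mm straight below gauge_grip, same axes: this face comes to rest on the bar.
- rail_top (a point): Middle of the top face of the rail's square bar, 140 mm above the bench. Bar 22 x 22 mm, 300 mm long along this frame's y; z up, x across the bar. Does not move.
- knob (a point): Centre of the plunger's round black knob: 28 mm diameter, 32 mm tall, axis vertical, 120 mm above the bench at rest. Under it a 20 mm diameter barrel (top 26 mm below the resting knob's centre) on a bracket arm (top 40 mm below). Frame of the turntable: +x points from the plunger to the turntable's middle.
- plunger (a joint): Plunger travel in m: 0 with the pin seated, positive upward, stop at 0.022. A spring pulls it back down: about 5 N at rest, rising to about 13 N at the stop; it shuts by itself when let go.
- pin_tip (a point): Lower end of the plunger's 10 mm steel pin, 84 mm below knob; seated it is 12 mm deep in its hole.
- seat_hole (a point): Mouth of the seat hole (13 mm across) in the steel lug at the turntable's rim, 48 mm above the bench, z up. Fixed.
- disc_centre (a point): Middle of the turntable's top face, 45 mm above the bench: a white disc of 280 mm diameter with a woven mat. It does not turn or move in this job. x points away from the plunger, which is 160 mm from here on the -x side.
- pot_centre (a point): Centre of the footed rectangular clay pot on the turntable, 95 x 155 (y) x 50 mm tall, lip 14 mm wider, 0.9 kg. To be left where it is.
- cup_centre (a point): Centre of a small terracotta cup on the bench, 60 mm across, 60 tall. To be left.
- smallpot_centre (a point): Centre of a small square clay pot, 75 x 75 x 55 mm tall, on the bench near the robot. To be left.
- tape_centre (a point): Centre of a grey tape-measure case, 62 x 30 x 58 mm tall. To be left.
- jar_centre (a point): Centre of a brown glass jar, 64 mm across, 85 tall. To be left.
- saucer_centre (a point): Centre of a dark clay saucer, 130 mm across, 18 tall. To be left.
- gauge: The gauge: an upside-down U of steel strip (4 mm thick, 40 wide along y, top strip 54 long along x, legs 90 long, 46 clear between them) with a wooden grip on top, about 0.26 kg. It starts standing on its legs on the turntable. Origin on its centre line at the feet, 118 mm below gauge_grip.
- rail: The rail: the bar at rail_top on two posts near its ends (inner faces 134 mm from the middle) over a flat base plate 90 wide, 300 long, 12 thick. Origin under the middle of the plate. Fixed.
- brush_grip (a point): Middle of the handle of a wooden brush lying on the bench at the robot's right. To be left.
Things that resemble listed ones, but are neither listed nor needed, are in the scene too. Several things have the shape of the gauge; the one meant has the colours described above.

How it is judged:
By the outcome, as a careful person would: the job done as asked, in the order asked, and still so for the second after the job is handed in, while the arm keeps its last pose, push and grip.
It also fails if it takes over 48 s, if anything falls off the work surface, if the arm or the gripper's body presses on something with over 40 N, if the wrist force passes 120 N, or if a joint passes its speed limit or range.

## Working session

There is one attempt and no reset: what is moved stays moved. The work goes in short steps, Python scripts to look and compute and a tool call to move; the robot and the scene stay as the last step left them, time stands still between calls to the robot, and variables do not carry over. Pictures are saved under pics/ and viewed, and the job is handed in when it is done.

Besides the shell and the picture viewer there is one more tool, called after "Emit:" by a JSON object that holds its "op" and its "data". servo_tool: Moves the arm, as the interface text tells. Its arguments: {"type":"object","properties":{"series":{"type":"array"},"jaw":{"type":"number"},"newtons":{"type":"number"}},"required":["series"]}

```bash
ls; mkdir -p pics
cat > h.py <<'E'
import numpy as np,cv2,pickle
from plant import bot
def cap(n,tag):
    d=bot.capture(n); pickle.dump(d,open(f'pics/{tag}.pkl','wb'))
    cv2.imwrite(f'pics/{tag}.png',d['pixels'][:,:,::-1]); return d
def load(tag): return pickle.load(open(f'pics/{tag}.pkl','rb'))
def world(d):
    f=240/np.tan(np.radians(d['vfov'])/2)
    v,u=np.mgrid[0:480,0:640]; z=d['z_map']
    c=np.stack([(u-d['cx'])/f*z,(v-d['cy'])/f*z,z],-1)
    return (c-d['t'])@d['R']
def proj(d,X):
    f=240/np.tan(np.radians(d['vfov'])/2); c=np.asarray(d['R'])@X+d['t']
    return c[0]/c[2]*f+d['cx'],c[1]/c[2]*f+d['cy']
E
python3 - <<'E'
from h import *
s=bot.observe(); print(s)
for n in('side','top','wrist'):
    d=cap(n,n+'0'); print(n,d['vfov'],d['cx'],d['cy'],np.round(d['R'],3).tolist(),d['t'])
E
```

```text
pics
{'time': 0.0, 'qpos': array([ 1.59858607e+00,  3.85572119e-01,  6.61894781e-03, -4.84296672e-04,
       -1.19403805e+00, -2.58611432e-01]), 'qd': array([-3.06001012e-04,  4.66999233e-05,  1.77493389e-03,  1.53650410e-03,
       -9.26435792e-04,  1.71536556e-03]), 'effort': array([-1.03579252e-04, -3.90669036e+01,  1.87406230e+01,  4.22009781e+00,
        1.09243928e-02, -1.93127357e-04]), 'tcp_pos': array([0.14282788, 0.60782922, 0.22144973]), 'tool_rot': array([ 3.11843929e+00, -3.61790528e-01, -2.07652054e-04]), 'contact_force': array([-0.31543453, -0.50565937,  0.23519826]), 'torque': array([ 0.01509059,  0.0162689 , -0.01420875]), 'grip_width': 0.9994866596814928}
side 49.59100182768669 318.79163576984683 238.5879618093017 [[-0.999, -0.036, -0.014], [-0.011, 0.618, -0.786], [0.037, -0.785, -0.618]] [0.5161676  0.10362293 1.57138708]
top 45.61381454674535 319.9434644519549 235.98485425609996 [[0.007, -1.0, -0.005], [-0.998, -0.007, -0.06], [0.06, 0.005, -0.998]] [-0.00843562  0.5360656   1.49168622]
wrist 70.29351807986015 319.5888145080408 236.33254359390807 [[-0.228, -0.974, -0.0], [-0.929, 0.217, 0.298], [-0.29, 0.068, -0.954]] [ 0.6241935  -0.03514572  0.39115371]
```

View pics/side0.png

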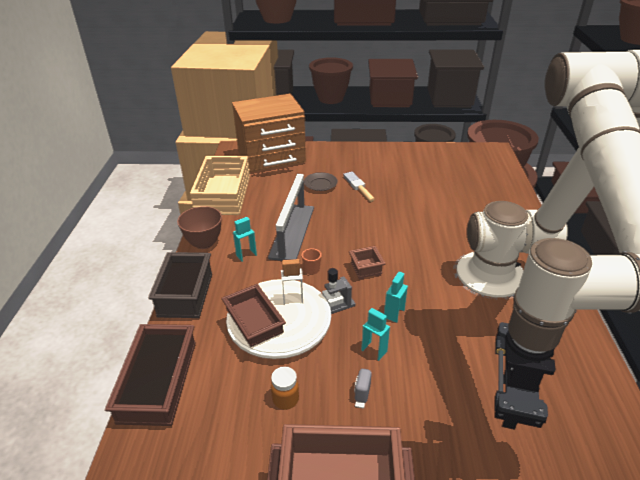

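View pics/top0.png

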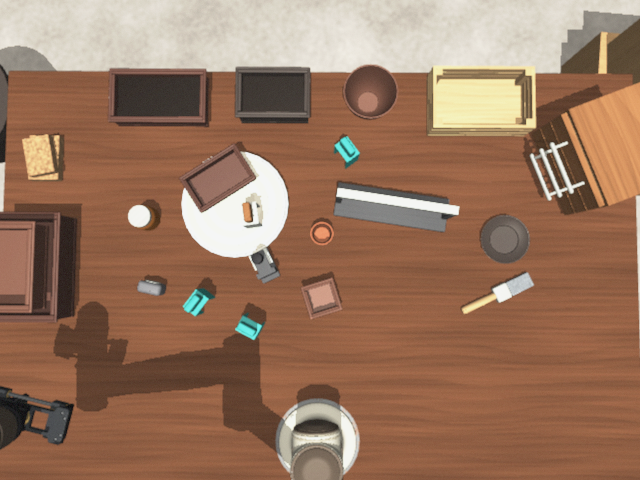

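View pics/wrist0.png

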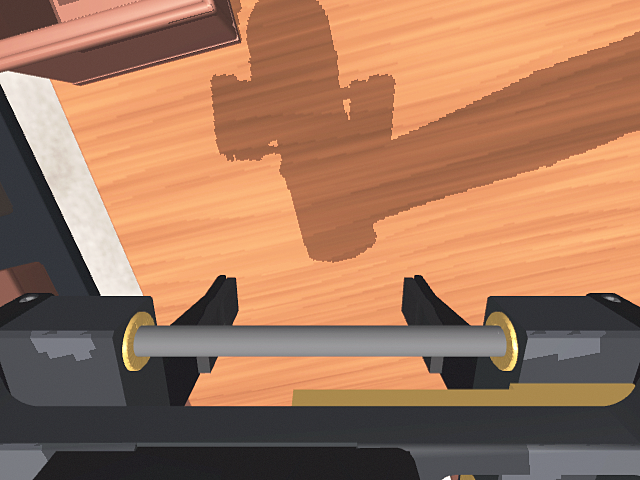

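The side and top views show the following gauge-shaped candidates:
- Steel U with a wooden grip on the disc: side (291,275), top (250,211).
- Teal shapes: side (244,238), (376,332) and (397,297); top (347,150), (196,301) and (249,328).

Only the first has the steel and wood colours and stands on the turntable. I'll confirm it in an enlarged crop and measure.

Run:
```python
from h import *
a=load('side0');b=load('top0')
A=cv2.resize(a['pixels'][240:360,215:365],(0,0),fx=4,fy=4,interpolation=cv2.INTER_CUBIC)[:, :, ::-1]
B=cv2.resize(b['pixels'][140:290,170:470],(0,0),fx=2.6,fy=2.6,interpolation=cv2.INTER_CUBIC)[:, :, ::-1]
cv2.imwrite('pics/ca.png',A);cv2.imwrite('pics/cb.png',B)
W=world(b)
P=W.reshape(-1,3)
np.set_printoptions(precision=4,suppress=True)
def box(n,u0,u1,v0,v1,z0,z1,W=W):
    q=W[v0:v1,u0:u1].reshape(-1,3);q=q[(q[:,2]>z0)&(q[:,2]<z1)]
    if len(q)<3: print(n,len(q));return
    q2=q[:,:2].astype(np.float32);r=cv2.minAreaRect(q2*1000)
    print(n,len(q),'med',np.median(q,0),'rect',r,'z',q[:,2].min(),q[:,2].max())
    return q
box('grip',235,270,190,235,.145,.25)
box('bar',330,465,180,235,.125,.16)
box('plate',330,465,180,235,.005,.03)
box('knob',245,275,245,275,.125,.16)
box('disc',175,295,145,262,.04,.052)
box('pot',175,260,140,215,.08,.13)
box('cup',305,338,215,250,.04,.08)
WS=world(a)
box('gripS',270,312,250,285,.145,.25,WS)
box('barS',265,310,170,245,.132,.16,WS)
box('knobS',320,345,260,290,.12,.16,WS)
```

```text
grip 181 med [0.5818 0.1671 0.1827] rect ((583.0152587890625, 172.84194946289062), (45.319549560546875, 26.476118087768555), 7.488717555999756) z 0.14504308460083282 0.19259664217534786
bar 1184 med [ 0.6157 -0.1927  0.1388] rect ((616.8224487304688, -192.23843383789062), (299.28741455078125, 23.60611343383789), 81.59342956542969) z 0.12500341756371355 0.14839212740892518
plate 2690 med [ 0.6037 -0.1935  0.0111] rect ((615.6619873046875, -210.0712432861328), (144.9500732421875, 358.0218505859375), 0.3718098998069763) z 0.005000921261005786 0.02900603865288127
knob 103 med [0.4766 0.1494 0.1351] rect ((475.67333984375, 149.852783203125), (26.529987335205078, 25.678340911865234), 48.192298889160156) z 0.12535179568534593 0.14192971061146073
disc 5106 med [0.5845 0.1958 0.0453] rect ((620.1377563476562, 220.35992431640625), (276.4896545410156, 275.171875), 77.35123443603516) z 0.040005578437834866 0.05198213303143681
pot 1093 med [0.6801 0.259  0.0938] rect ((654.1307373046875, 240.479248046875), (168.96063232421875, 167.06283569335938), 32.9932746887207) z 0.08008229319323897 0.12140099818480568
cup 150 med [ 0.5464 -0.0077  0.0572] rect ((542.5729370117188, -7.6472625732421875), (56.672752380371094, 56.64576721191406), 45.15557098388672) z 0.04041855830260733 0.0688110516836542
gripS 271 med [0.5805 0.1783 0.1717] rect ((581.9710693359375, 173.21932983398438), (45.35795211791992, 23.121023178100586), 8.572955131530762) z 0.14535166471637428 0.18821903757271188
barS 406 med [ 0.6157 -0.1717  0.1394] rect ((613.1985473632812, -187.6611785888672), (301.9569396972656, 25.282562255859375), 81.92684936523438) z 0.1321365746196864 0.1448593048979989
knobS 95 med [0.4737 0.159  0.1335] rect ((472.8432312011719, 153.61691284179688), (26.99051284790039, 26.0137996673584), 19.353612899780273) z 0.12039830860115384 0.1386257882573539
```

View pics/ca.png

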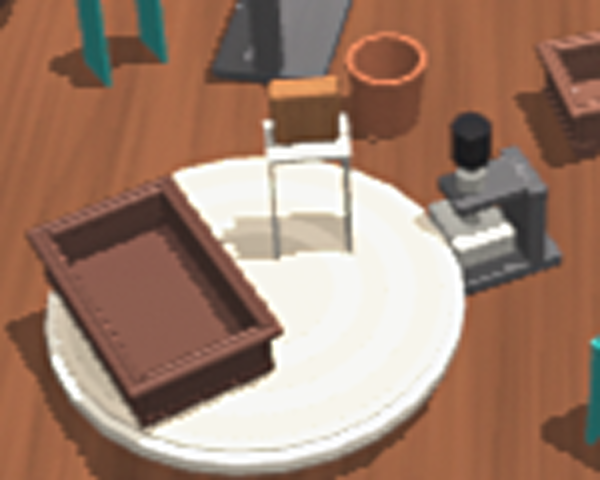

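View pics/cb.png

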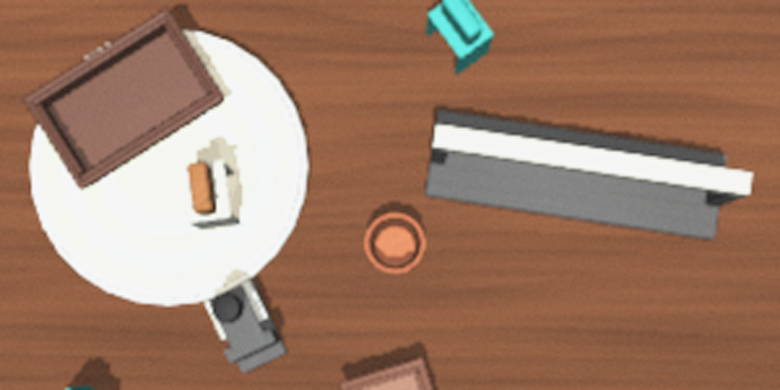

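The crop confirms the gauge: steel strip with a wooden grip, on the disc at side (291,275). The measured heights agree with the listing: grip top about 0.186, bar 0.139 and knob top 0.135. The knob to disc centre distance is about 0.16, as it should be. Next I'll work out the approach move.

```bash
cat >> h.py <<'E'
from scipy.spatial.transform import Rotation as Ro
def go(p,yaw):
    """shift mm + turn deg in tool axes from measured pose to tcp p, tool x at yaw deg, pointing down"""
    s=bot.observe(); R=Ro.from_rotvec(s['tool_rot'])
    T=Ro.from_euler('z',yaw,degrees=True)*Ro.from_euler('x',180,degrees=True)
    d=R.inv().apply(np.array(p)-s['tcp_pos'])*1000
    r=np.degrees((R.inv()*T).as_rotvec())
    print('t',s['time'],'tcp',np.round(s['tcp_pos'],4),'yaw',np.degrees(np.arctan2(*R.as_matrix()[[1,0],0])),'\nshift',np.round(d,1),'turn',np.round(r,2),'F',np.round(s['contact_force'],2),'w',s['grip_width'])
E
python3 - <<'E'
from h import *
np.set_printoptions(precision=4,suppress=True)
def pca(W,u0,u1,v0,v1,z0,z1,n):
    q=W[v0:v1,u0:u1].reshape(-1,3);q=q[(q[:,2]>z0)&(q[:,2]<z1)]
    m=q[:,:2].mean(0);e=np.linalg.eigh(np.cov((q[:,:2]-m).T))[1][:,1]
    print(n,len(q),m,np.degrees(np.arctan(e[1]/e[0])), 'ext',np.ptp((q[:,:2]-m)@e))
a=load('side0');b=load('top0');W=world(b);WS=world(a)
pca(W,235,270,190,235,.178,.19,'gripT');pca(WS,270,312,250,285,.178,.19,'gripS')
pca(W,330,465,180,235,.134,.145,'barT');pca(WS,265,310,170,245,.134,.145,'barS')
for n,u,v in(('teal1',196,301),('teal2',249,328),('teal3',347,150),('smallpot',322,297),('cup',320,233)): print(n,W[v,u])
c=load('wrist0');s=bot.observe();R=Ro.from_rotvec(s['tool_rot']).as_matrix()
C=-np.array(c['R']).T@c['t'];print('cam in tool',R.T@(C-s['tcp_pos']),'look',R.T@np.array(c['R'])[2])
go([.583,.173,.25],8)
E
```

```text
gripT 138 [0.5841 0.169 ] 8.280184910398138 ext 0.04432642820642957
gripS 102 [0.5817 0.1746] 10.644633504889192 ext 0.04390425886019071
barT 1041 [ 0.6167 -0.1912] 81.61606359843537 ext 0.29928896345831235
barS 388 [ 0.6147 -0.1778] 81.54322522110174 ext 0.30197535453329116
teal1 [0.3696 0.2927 0.138 ]
teal2 [0.3058 0.1638 0.1375]
teal3 [ 0.7401 -0.0703  0.1385]
smallpot [ 0.3757 -0.0113  0.017 ]
cup [ 0.5449 -0.0049  0.0023]
cam in tool [ 0.0826  0.0006 -0.1622] look [-0.2984 -0.0014  0.9544]
t 0.15 tcp [0.1429 0.608  0.2217] yaw -13.231242867589255 
shift [528.  322.8 -27.7] turn [  0.09   0.01 -21.23] F [-0.09 -0.61 -0.09] w 0.9977684182425993
```

Emit:
{"op": "servo_tool", "data": {"series": [[40,25,-28,0,0,-2],[88,54,-28,0,0,-4],[136,83,-28,0,0,-6],[184,112,-28,0,0,-8],[232,142,-28,0,0,-10],[280,171,-28,0,0,-12],[328,200,-28,0,0,-14],[376,230,-28,0,0,-16],[424,259,-28,0,0,-18],[472,288,-28,0,0,-20],[510,312,-28,0,0,-21],[528,323,-28,0,0,-21.2]], "jaw": -1}}

```text
time: 1.65
tcp_pos: [0.5842, 0.1711, 0.2498]
tool_rot: [3.134, 0.215, -0.002]
contact_force: [-0.6, -0.2, -0.1]
grip_width: 1.001
```

Emit:
{"op": "servo_tool", "data": {"series": [[0,0,0,0,0,0],[0,0,0,0,0,0]]}}

```text
time: 1.9
tcp_pos: [0.5826, 0.1735, 0.2503]
tool_rot: [3.134, 0.219, -0.001]
contact_force: [-1.0, -0.0, 0.2]
grip_width: 1.001
```

Run:
```python
from h import *
np.set_printoptions(precision=4,suppress=True)
d=cap('wrist','w1'); W=world(d)
go([.583,.173,.25],8)
q=W.reshape(-1,3)
sel=(W[...,2]>.18)&(W[...,2]<.19)&(abs(W[...,0]-.583)<.05)&(abs(W[...,1]-.173)<.03)
q=W[sel];m=q[:,:2].mean(0);print(len(q),m,cv2.minAreaRect((q[:,:2]*1000).astype(np.float32)))
print('pix',np.argwhere(sel).mean(0))
```

```text
t 1.95 tcp [0.5824 0.1738 0.2505] yaw 8.026309102659864 
shift [0.5 0.9 0.5] turn [-0.    0.02  0.03] F [-0.26 -0.6  -0.21] w 0.9977462749610544
1470 [0.5846 0.1696] ((583.4656372070312, 169.47238159179688), (45.26856994628906, 17.59943389892578), 8.374127388000488)
pix [249.1122 325.0966]
```

View pics/w1.png

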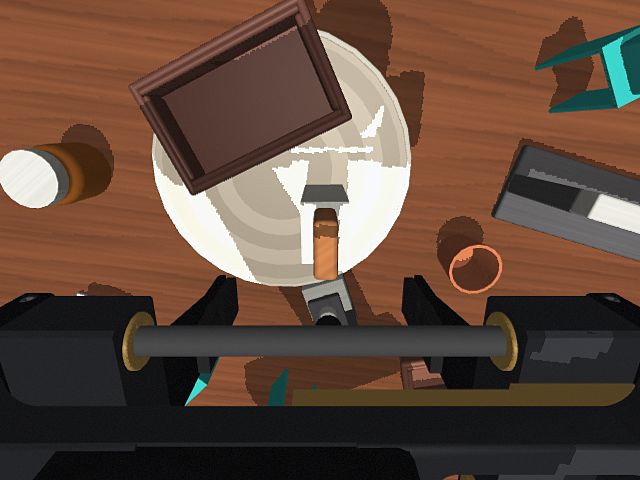

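The wrist view shows the wooden grip at (325,249). It measures 45 x 17.6 mm, centred at (0.5835, 0.1695) with yaw 8.4°, and the top camera agrees. I'll centre on it, descend to TCP z of about 0.149 and grip.

Run:
```python
from h import *
go([.5835,.1697,.149],8.4)
```

```text
t 1.95 tcp [0.5824 0.1738 0.2505] yaw 8.026309102659864 
shift [  0.5   4.2 101.5] turn [-0.    0.02 -0.37] F [-0.26 -0.6  -0.21] w 0.9977462749610544
```

Emit:
{"op": "servo_tool", "data": {"series": [[0.5,4.2,15,0,0,-0.4],[0.5,4.2,40,0,0,-0.4],[0.5,4.2,65,0,0,-0.4],[0.5,4.2,85,0,0,-0.4],[0.5,4.2,97,0,0,-0.4],[0.5,4.2,101.5,0,0,-0.4],[0.5,4.2,101.5,0,0,-0.4]]}}

```text
time: 2.82
tcp_pos: [0.5842, 0.1693, 0.1492]
tool_rot: [3.133, 0.23, 0.001]
contact_force: [0.1, 0.3, -0.4]
grip_width: 1.0
```

Emit:
{"op": "servo_tool", "data": {"series": [[0,0,0,0,0,0],[0,0,0,0,0,0],[0,0,0,0,0,0],[0,0,0,0,0,0],[0,0,0,0,0,0],[0,0,0,0,0,0],[0,0,0,0,0,0],[0,0,0,0,0,0]], "jaw": 1, "newtons": 25}}

```text
time: 3.82
tcp_pos: [0.5841, 0.1692, 0.149]
tool_rot: [-3.133, -0.229, -0.0]
contact_force: [-0.9, 0.4, 0.0]
grip_width: 0.209
```

Run:
```python
from h import *
go([.5835,.1697,.149],8.4)
```

```text
t 3.825 tcp [0.5841 0.1692 0.149 ] yaw 8.37439972676095 
shift [-0.6 -0.6  0. ] turn [-0.01 -0.   -0.03] F [-0.91  0.36  0.04] w 0.20852891617513222
```

The opening is 18.1 mm, so the grip is held. Lift.

Emit:
{"op": "servo_tool", "data": {"series": [[0,0,-10,0,0,0],[0,0,-30,0,0,0],[0,0,-55,0,0,0],[0,0,-80,0,0,0],[0,0,-105,0,0,0],[0,0,-125,0,0,0],[0,0,-135,0,0,0],[0,0,-135,0,0,0]]}}

```text
time: 4.82
tcp_pos: [0.5841, 0.1692, 0.2843]
tool_rot: [-3.133, -0.229, -0.001]
contact_force: [0.7, -0.1, -3.4]
grip_width: 0.206
```

Run:
```python
from h import *
go([.616,-.190,.284],-8.4)
```

```text
t 4.825 tcp [0.5841 0.1692 0.2843] yaw 8.373793766892774 
shift [-2.07e+01  3.60e+02  1.00e-01] turn [-0.04 -0.02 16.77] F [ 0.66 -0.15 -3.43] w 0.206281201507547
```

Emit:
{"op": "servo_tool", "data": {"series": [[-1,12,0,0,0,1],[-3,45,0,0,0,2.5],[-5,85,0,0,0,4],[-7,125,0,0,0,6],[-10,165,0,0,0,8],[-12,205,0,0,0,10],[-14,245,0,0,0,12],[-16,285,0,0,0,14],[-18,320,0,0,0,15.5],[-20,345,0,0,0,16.5],[-20.7,360,0,0,0,16.8],[-20.7,360,0,0,0,16.8]]}}

```text
time: 6.32
tcp_pos: [0.6157, -0.191, 0.2831]
tool_rot: [-3.133, 0.233, 0.003]
contact_force: [0.6, 0.1, -2.3]
grip_width: 0.202
```

Emit:
{"op": "servo_tool", "data": {"series": [[0,0,0,0,0,0],[0,0,0,0,0,0]]}}

```text
time: 6.58
tcp_pos: [0.6161, -0.1891, 0.2841]
tool_rot: [-3.133, 0.229, -0.0]
contact_force: [0.3, 0.7, -3.7]
grip_width: 0.202
```

Run:
```python
from h import *
np.set_printoptions(precision=4,suppress=True)
go([.616,-.190,.284],-8.4)
for n in('wrist','side','top'):
    d=cap(n,n[0]+'2'); W=world(d)
    sel=(W[...,2]>.132)&(W[...,2]<.147)&(abs(W[...,0]-.615)<.05)&(abs(W[...,1]+.19)<.18)
    q=W[sel];r=cv2.minAreaRect((q[:,:2]*1000).astype(np.float32));m=q.mean(0);e=np.linalg.eigh(np.cov((q[:,:2]-m[:2]).T))[1][:,1]
    u=np.array([np.cos(np.radians(-8.4)),np.sin(np.radians(-8.4))])
    w=(q[:,:2]-[.616,-.19])@u; print(n,len(q),r,'across',np.percentile(w,[2,50,98]),np.degrees(np.arctan(e[1]/e[0])),m)
    # gauge grip
    sel=(W[...,2]>.30)&(W[...,2]<.33)&(abs(W[...,0]-.615)<.05)&(abs(W[...,1]+.19)<.05)
a=load('s2')
cv2.imwrite('pics/s2c.png',cv2.resize(a['pixels'][100:270,220:400],(0,0),fx=3.3,fy=3.3)[:,:,::-1])
```

```text
t 6.575 tcp [ 0.6161 -0.1891  0.2841] yaw -8.350362088516649 
shift [-0.   0.9  0.1] turn [-0.01 -0.    0.05] F [ 0.29  0.7  -3.68] w 0.20244964774097854
wrist 6235 ((615.2322387695312, -193.11289978027344), (298.8622131347656, 22.536418914794922), 81.62451934814453) across [-0.0105  0.0011  0.0106] 81.49564074882419 [ 0.6162 -0.1946  0.1397]
side 345 ((613.94970703125, -187.60934448242188), (301.55694580078125, 23.83415985107422), 81.4866714477539) across [-0.0134 -0.0035  0.0084] 81.3367056250168 [ 0.6176 -0.1568  0.139 ]
top 332 ((613.0513916015625, -217.00711059570312), (249.813232421875, 22.83611488342285), 81.4968032836914) across [-0.0102 -0.0055  0.0114] 80.95957537379832 [ 0.6089 -0.2108  0.1388]
```

View pics/w2.png

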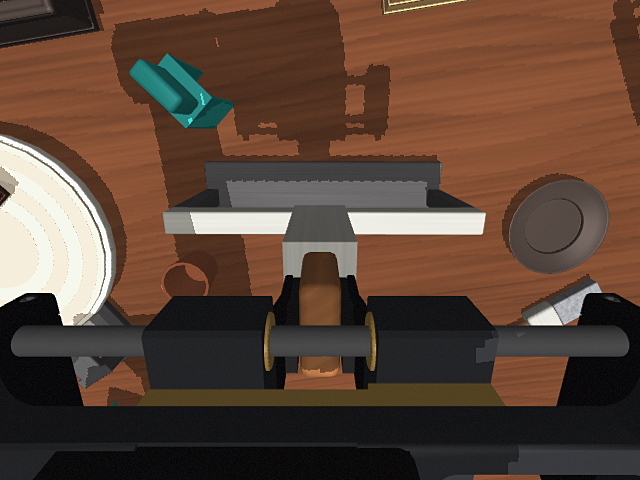

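View pics/s2c.png

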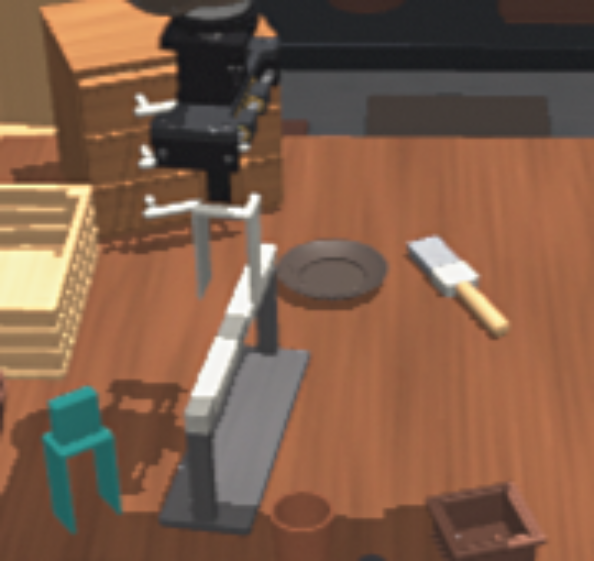

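The wrist view shows the gauge's strip squarely over the bar, with the bar at rows 207-234. The bar is centred across the TCP, its middle is at y≈-0.191, and yaw agrees to 0.1°. The saddle should reach the bar after 130 mm, so I'll lower to just short of that.

Emit:
{"op": "servo_tool", "data": {"series": [[0,1,10,0,0,0],[0,1,30,0,0,0],[0,1,55,0,0,0],[0,1,80,0,0,0],[0,1,100,0,0,0],[0,1,115,0,0,0],[0,1,122,0,0,0],[0,1,126,0,0,0],[0,1,127,0,0,0],[0,1,127,0,0,0]]}}

```text
time: 7.98
tcp_pos: [0.6163, -0.1911, 0.1577]
tool_rot: [3.133, -0.231, 0.002]
contact_force: [-0.2, -0.4, -2.9]
grip_width: 0.205
```

Emit:
{"op": "servo_tool", "data": {"series": [[0,0,1,0,0,0],[0,0,2,0,0,0],[0,0,2.5,0,0,0],[0,0,2.5,0,0,0]]}}

```text
time: 8.48
tcp_pos: [0.6159, -0.1911, 0.1545]
tool_rot: [3.133, -0.231, -0.0]
contact_force: [-0.4, -0.8, -3.4]
grip_width: 0.202
```

Run:
```python
from h import *
go([.616,-.190,.154],-8.4)
d=cap('side','s3');cv2.imwrite('pics/s3c.png',cv2.resize(d['pixels'][130:270,220:360],(0,0),fx=4,fy=4,interpolation=cv2.INTER_CUBIC)[:,:,::-1])
```

```text
t 8.475 tcp [ 0.6159 -0.1911  0.1545] yaw -8.42594555288841 
shift [-0.1 -1.1  0.5] turn [ 0.    0.01 -0.03] F [-0.41 -0.82 -3.41] w 0.20245708221834538
```

View pics/s3c.png

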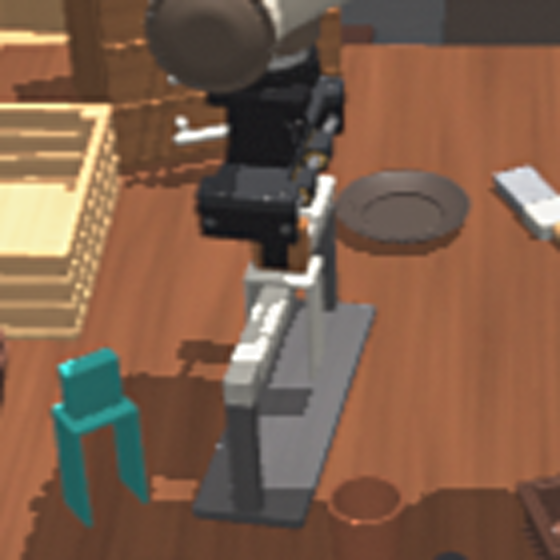

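The crop shows the gauge straddling the bar, with the strip just above it at crop (285,275). The force of -3.4 N is still just the gauge's weight, so I'll creep down until it is carried.

Emit:
{"op": "servo_tool", "data": {"series": [[0,0,0.5,0,0,0],[0,0,1,0,0,0],[0,0,1,0,0,0]]}}

```text
time: 8.9
tcp_pos: [0.616, -0.191, 0.154]
tool_rot: [3.133, -0.23, 0.001]
contact_force: [-1.3, 0.6, -0.7]
grip_width: 0.21
```

Emit:
{"op": "servo_tool", "data": {"series": [[0,0,0.3,0,0,0],[0,0,0.5,0,0,0],[0,0,0.5,0,0,0]]}}

```text
time: 9.28
tcp_pos: [0.6161, -0.191, 0.154]
tool_rot: [3.133, -0.23, 0.001]
contact_force: [-3.4, 2.9, 5.4]
grip_width: 0.201
```

It's seated: +5.4 N upward, z no longer moving. Release and back away.

Emit:
{"op": "servo_tool", "data": {"series": [[0,0,0,0,0,0],[0,0,0,0,0,0],[0,0,0,0,0,0],[0,0,0,0,0,0],[0,0,0,0,0,0],[0,0,0,0,0,0]], "jaw": -1}}

```text
time: 10.02
tcp_pos: [0.616, -0.1911, 0.153]
tool_rot: [3.133, -0.231, 0.0]
contact_force: [-0.0, -0.2, -0.0]
grip_width: 0.806
```

Emit:
{"op": "servo_tool", "data": {"series": [[0,0,-5,0,0,0],[0,0,-20,0,0,0],[0,0,-40,0,0,0],[0,0,-65,0,0,0],[0,0,-85,0,0,0],[0,0,-95,0,0,0],[0,0,-95,0,0,0]]}}

```text
time: 10.9
tcp_pos: [0.6163, -0.1911, 0.2492]
tool_rot: [-3.133, 0.231, -0.003]
contact_force: [0.0, 0.6, 0.4]
grip_width: 1.0
```

Run:
```python
from h import *
np.set_printoptions(precision=4,suppress=True)
d=cap('side','s4');cv2.imwrite('pics/s4c.png',cv2.resize(d['pixels'][130:270,220:360],(0,0),fx=4,fy=4,interpolation=cv2.INTER_CUBIC)[:,:,::-1])
d=cap('wrist','w4');W=world(d)
sel=(W[...,2]>.178)&(W[...,2]<.2)&(abs(W[...,0]-.616)<.05)&(abs(W[...,1]+.19)<.03)
q=W[sel];print(len(q),q.mean(0),cv2.minAreaRect((q[:,:2]*1000).astype(np.float32)))
A=np.c_[q[:,:2],np.ones(len(q))];print('slope',np.linalg.lstsq(A,q[:,2],rcond=None)[0])
# knob from earlier wrist view
d=load('w1');W=world(d)
for n in('w1','top0','side0'):
    W=world(load(n));sel=(W[...,2]>.128)&(W[...,2]<.142)&(abs(W[...,0]-.475)<.03)&(abs(W[...,1]-.151)<.03)
    q=W[sel];print(n,len(q)); 
    if len(q)>5: print(np.median(q,0),cv2.minAreaRect((q[:,:2]*1000).astype(np.float32)),cv2.minEnclosingCircle((q[:,:2]*1000).astype(np.float32)))
go([.475,.151,.2],25.6)
```

```text
1628 [ 0.6174 -0.1913  0.1891] ((615.6000366210938, -190.92410278320312), (17.938512802124023, 44.99372863769531), 81.84761810302734)
slope [-0.041   0.0148  0.2172]
w1 0
top0 99
[0.4766 0.1495 0.1351] ((475.6199951171875, 149.64077758789062), (26.76834487915039, 24.975048065185547), 0.977137565612793) ((475.606201171875, 150.04544067382812), 13.599092483520508)
side0 75
[0.4739 0.155  0.1345] ((472.7224426269531, 153.37644958496094), (27.63003921508789, 24.6190185546875), 22.573261260986328) ((472.4752197265625, 152.91542053222656), 15.835678100585938)
t 11.0 tcp [ 0.6155 -0.1909  0.2474] yaw -8.430496389573575 
shift [-189.1 -317.6   47.7] turn [ -0.04   0.07 -34.03] F [-0.45  0.11  0.26] w 1.0020589163880236
```

View pics/s4c.png

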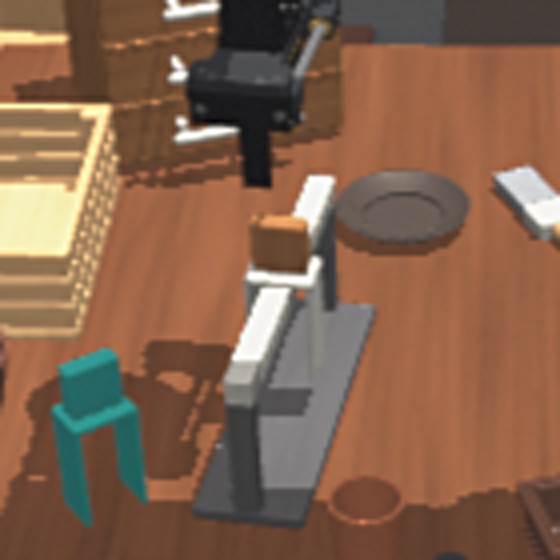

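View pics/w4.png

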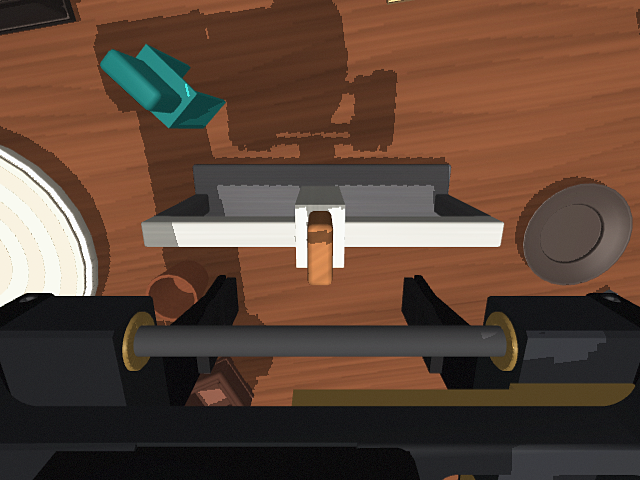

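The gauge sits level astride the bar. The wrist view shows its grip at (320,255), and the measured centre is (0.6156, -0.1909), mid-bar, with the grip top at 0.189 as expected. Now to the knob, keeping high at first.

Emit:
{"op": "servo_tool", "data": {"series": [[-6,-10,0,0,0,-1],[-21,-35,0,0,0,-4],[-42,-70,0,0,0,-8],[-63,-106,0,0,0,-12],[-84,-142,0,0,0,-16],[-105,-177,0,0,0,-20],[-126,-212,5,0,0,-24],[-147,-248,15,0,0,-28],[-168,-283,30,0,0,-31],[-182,-306,42,0,0,-33],[-189,-317,48,0,0,-34],[-189,-317,48,0,0,-34]]}}

```text
time: 12.5
tcp_pos: [0.4749, 0.1505, 0.1997]
tool_rot: [3.063, 0.697, -0.002]
contact_force: [0.1, 0.2, -0.1]
grip_width: 1.004
```

Emit:
{"op": "servo_tool", "data": {"series": [[0,0,0,0,0,0],[0,0,0,0,0,0]]}}

```text
time: 12.75
tcp_pos: [0.4759, 0.1496, 0.2004]
tool_rot: [-3.064, -0.693, -0.001]
contact_force: [0.6, -0.6, -0.5]
grip_width: 1.004
```

Run:
```python
from h import *
np.set_printoptions(precision=4,suppress=True)
d=cap('wrist','w5');W=world(d)
sel=(W[...,2]>.13)&(W[...,2]<.142)&(abs(W[...,0]-.475)<.03)&(abs(W[...,1]-.151)<.03)
q=W[sel];print(len(q))
if len(q)>5: print(np.median(q,0),cv2.minAreaRect((q[:,:2]*1000).astype(np.float32)),cv2.minEnclosingCircle((q[:,:2]*1000).astype(np.float32)),np.argwhere(sel).mean(0))
go([.475,.151,.102],25.6)
```

```text
1129
[0.4758 0.1501 0.1358] ((474.8282775878906, 149.7522430419922), (27.05978012084961, 26.601577758789062), 78.32430267333984) ((474.6780090332031, 149.85906982421875), 13.790514945983887) [252.0221 318.3481]
t 12.8 tcp [0.4758 0.1496 0.2004] yaw 25.496812584038256 
shift [-0.2 -1.6 98.4] turn [ 0.   -0.03 -0.1 ] F [ 0.48 -0.24 -0.06] w 1.0035925684991387
```

View pics/w5.png

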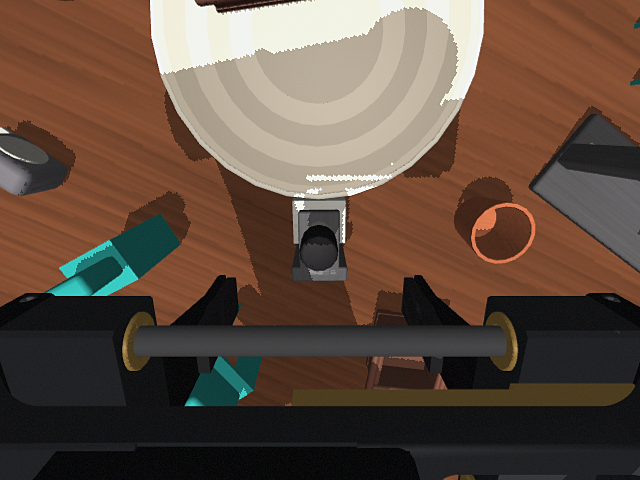

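The knob is at (318,252) in the wrist view, measured at (0.475, 0.150) with its top at 0.136. All three agree with the listing. Descend to TCP z of about 0.102 and grip.

Emit:
{"op": "servo_tool", "data": {"series": [[-0.6,-0.6,15,0,0,0],[-0.6,-0.6,40,0,0,0],[-0.6,-0.6,65,0,0,0],[-0.6,-0.6,85,0,0,0],[-0.6,-0.6,95,0,0,0],[-0.6,-0.6,98,0,0,0],[-0.6,-0.6,98,0,0,0]]}}

```text
time: 13.68
tcp_pos: [0.4749, 0.1506, 0.1023]
tool_rot: [-3.064, -0.695, -0.001]
contact_force: [-0.1, 0.5, -0.4]
grip_width: 1.002
```

Emit:
{"op": "servo_tool", "data": {"series": [[0,0,0,0,0,0],[0,0,0,0,0,0],[0,0,0,0,0,0],[0,0,0,0,0,0],[0,0,0,0,0,0],[0,0,0,0,0,0],[0,0,0,0,0,0],[0,0,0,0,0,0]], "jaw": 1, "newtons": 50}}

```text
time: 14.68
tcp_pos: [0.4748, 0.15, 0.102]
tool_rot: [3.063, 0.696, -0.0]
contact_force: [2.8, -2.9, -0.4]
grip_width: 0.31
```

The opening is about 27-28 mm, so the knob is held, with only a small side force. Pull straight up, checking the force.

Emit:
{"op": "servo_tool", "data": {"series": [[0,0,-2,0,0,0],[0,0,-4,0,0,0],[0,0,-7,0,0,0],[0,0,-10,0,0,0],[0,0,-13,0,0,0],[0,0,-15,0,0,0],[0,0,-17,0,0,0],[0,0,-17,0,0,0]]}}

```text
time: 15.68
tcp_pos: [0.4747, 0.15, 0.1175]
tool_rot: [3.063, 0.694, -0.001]
contact_force: [6.1, -2.9, -12.1]
grip_width: 0.312
```

Emit:
{"op": "servo_tool", "data": {"series": [[0,0,-1,0,0,0],[0,0,-2,0,0,0],[0,0,-3,0,0,0],[0,0,-4,0,0,0],[0,0,-4,0,0,0]]}}

```text
time: 16.3
tcp_pos: [0.4748, 0.15, 0.1212]
tool_rot: [3.063, 0.694, -0.001]
contact_force: [7.5, -2.8, -12.1]
grip_width: 0.31
```

At 19 mm the pull is 12 N, which matches the spring. I'll relieve the small side load by 0.3 mm and go on to the stop.

Emit:
{"op": "servo_tool", "data": {"series": [[0.3,0.3,-1,0,0,0],[0.3,0.3,-2,0,0,0],[0.3,0.3,-2.5,0,0,0],[0.3,0.3,-3,0,0,0],[0.3,0.3,-3,0,0,0]]}}

```text
time: 16.92
tcp_pos: [0.4748, 0.15, 0.1238]
tool_rot: [3.064, 0.694, -0.002]
contact_force: [6.9, -2.2, -12.7]
grip_width: 0.312
```

Emit:
{"op": "servo_tool", "data": {"series": [[0,0,-0.5,0,0,0],[0,0,-0.5,0,0,0],[0,0,-0.5,0,0,0]]}}

```text
time: 17.3
tcp_pos: [0.4747, 0.15, 0.1241]
tool_rot: [3.064, 0.694, -0.003]
contact_force: [6.7, -2.5, -14.2]
grip_width: 0.307
```

Emit:
{"op": "servo_tool", "data": {"series": [[0,0,-0.5,0,0,0],[0,0,-0.5,0,0,0],[0,0,-0.5,0,0,0]]}}

```text
time: 17.68
tcp_pos: [0.4747, 0.15, 0.1242]
tool_rot: [3.064, 0.694, -0.003]
contact_force: [8.6, -1.9, -16.8]
grip_width: 0.311
```

z has stalled 22.2 mm up while the force climbs from 12.7 to 16.8 N, so it's at the stop. I'll check for slip and look at the scene.

Run:
```python
from h import *
np.set_printoptions(precision=4,suppress=True)
d=cap('wrist','w6');W=world(d)
sel=(abs(W[...,0]-.475)<.012)&(abs(W[...,1]-.150)<.012)&(W[...,2]>.13)&(W[...,2]<.18);q=W[sel];print(len(q),np.median(q,0) if len(q) else'')
s=cap('side','s6');t=cap('top','t6')
cv2.imwrite('pics/s6c.png',cv2.resize(s['pixels'][150:370,210:430],(0,0),fx=2.7,fy=2.7,interpolation=cv2.INTER_CUBIC)[:,:,::-1])
W0=world(load('side0'));W1=world(s)
# change in side view: objects
for n,(u,v) in dict(pot=(255,312),jar=(284,378),tape=(363,380),saucer=(320,182),brush=(362,190),cup=(312,257),sp=(366,260)).items():
    a=load('side0')['pixels'][v-14:v+14,u-14:u+14].astype(int);b=s['pixels'][v-14:v+14,u-14:u+14].astype(int)
    print(n,abs(a-b).mean().round(1))
go([.475,.15,.124],25.6)
```

```text
1859 [0.4832 0.1554 0.1569]
pot 0.6
jar 0.5
tape 0.6
saucer 30.5
brush 88.3
cup 14.4
sp 13.0
t 17.825 tcp [0.4747 0.1499 0.1242] yaw 25.511193570753555 
shift [0.3 0.1 0.2] turn [-0.02  0.1  -0.09] F [  8.15  -2.1  -16.79] w 0.3078453706847378
```

View pics/s6c.png

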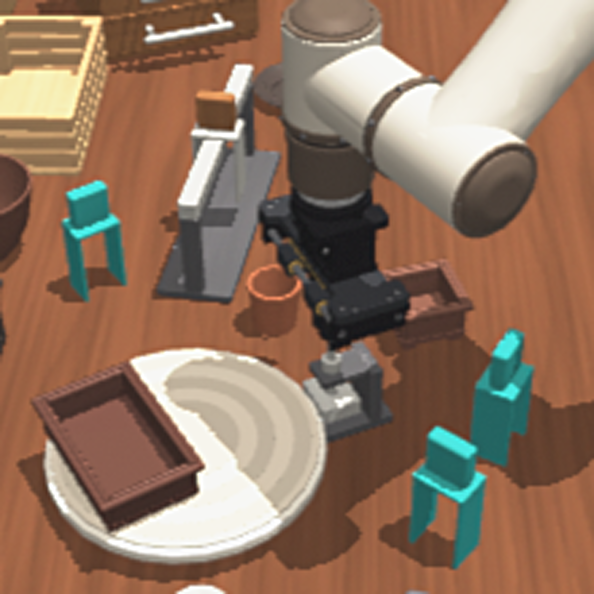

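View pics/w6.png

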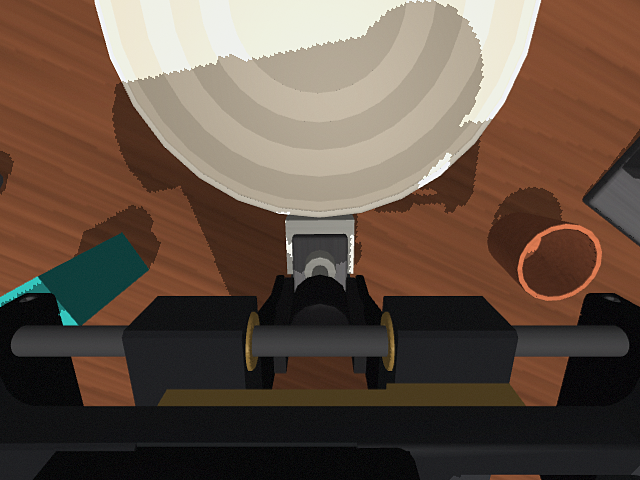

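The side crop shows the gauge level on the bar at crop (216,120), with pot, cup and small pot in place. The wrist view shows the knob in the jaws at (320,295) with the barrel clear below it. The knob top is at 0.157, up about 21-22 mm, so no real slip. The saucer, brush, cup and small-pot patches differ because of the arm's occlusion and shadow. I'll hand in now.

```bash
python3 -c "
from plant import bot
print(bot.finish_job()); s=bot.observe(); print(s['time'],s['tcp_pos'],s['contact_force'],s['grip_width'])"
```

```text
the job is handed in; nothing more can be done
None
the job is handed in; nothing more can be done
```

The gauge is hanging over the middle of the rail bar and let go. I handed the job in at about 17.8 s (limit 48 s) with the plunger knob still gripped at its upper stop.

- **Gauge:** I took it off the turntable by its wooden grip. After release it was centred at (0.616, -0.191), within about 2 mm of mid-bar. The grip top read 0.189 m against 0.191 m expected. It looks level in the side view. A rough plane fit to the grip's top showed a 2° slope, which I put down to depth noise and did not check further.
- **Plunger:** I pulled the knob up with a 50 N grip. The hand stalled 22.2 mm up while the pull rose from 12.7 to 16.8 N, which is the stop. The wrist camera put the knob top at 0.157 m, a rise of about 21–22 mm, so there was no real slip. A side force of about 8 N stayed on the knob; a 0.3 mm correction did little to reduce it.
- **Other things:** The pot, jar and tape patches match the starting picture. The cup and small pot look unmoved by eye. The saucer, brush, cup and small-pot patches did differ from the start; I put that down to the arm and its shadow over them. The brush is hidden behind the arm in the last picture, so I didn't confirm it directly, but the arm never went near it.

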